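# Open the ratchet rack for one more carton

### The arm

A 7-joint arm with a two-finger parallel gripper is mounted at the origin on the work surface. World frame = base frame: x ahead of the robot, y to its left, z up, the work surface at z = 0. Lengths are in mm, angles in rad, forces in N, time in s.
With the tool pointing down it reaches from about 425 to 1025 mm from the base axis. Payload 9.4 kg.
Tool frame: the origin (TCP) lies between the finger pads; the fingertips stand robot.nose_length ahead of it and the grasp point (between the pads) lies 8 mm behind it (robot.nose_length is the distance from the TCP to the fingertips, in mm); y points along the fingers, x is the direction in which the jaws open and shut, and the axes are right-handed (so a half turn about y gives the same grasp; the last joint's range is limited). The gripper opens to 85 mm and grips with 20 to 120 N. Pads are 22 mm wide; open, the fingers measure 114 mm over their backs; the gripper's body (76 mm by 85 mm) begins 54 mm behind the grasp point. The pads swing forward as they close: fully open they stand 13 mm farther back than shut.
Start: joints at [-1.336, 0.599, -0.003, 1.599, 0.002, 0.943, -0.08], TCP at [222.414, 690.041, 242.275] pointing down, gripper open.
Joint ranges: [-2.57, 2.57], [-0.35, 1.97], [-1.29, 1.29], [0.11, 2.56], [-1.05, 4.19], [0.11, 1.86], [-2.63, 2.63]. Speed limits (rad/s): [2.22, 2.22, 3.01, 3.01, 3.14, 3.14, 3.14].

### API

Orientations are given as a unit quaternion [w, x, y, z].
In Python, from bench import robot gives the robot as it stands.
- The arm moves only by the shell command python3 -m jog 'ROWS' [OPENING] [FORCE]. ROWS is JSON, a list that holds one entry, the list of rows, each a list of 6 numbers: the shift along the tool's x, y, z in mm, then the turn, a rotation vector about the tool's x, y, z in rad. A call has 1 to 8 rows; each row is the pose to reach, as a shift and turn from the pose measured when the call began, along the tool's axes at that moment; what a row does not reach only later rows make up. A row lasts 1/8 s, in which the tool goes at most 62.5 mm and 10.7 degrees, less where a joint would pass 70% of its speed; a pose out of reach is approached as far as the arm can. A call with a gripper value outside its range is refused whole. OPENING is the opening in per cent of the stroke, from 0 (shut) to 100 (fully open), set as the call begins (- or left out, the last holds). The fingers move at their own pace and stop on an object; FORCE is the grip in N (left out, the last holds). Time passes only in rows, so rows that repeat a pose let the fingers close. It gives the time, the measured TCP pose, the force and the opening at its end, in the units of the state.
- robot.get_obs(): the state, without advancing time (a new reading comes with each control period).
- robot.get_image(name): name is "side" or "top" or "wrist"; returns the picture (384x512x3 uint8, red, green, blue); there is no depth.
- robot.calibration(name): a dict with "fovy" (degrees; the focal length in pixels is half the picture's height over the tangent of half this angle, whatever the lens; pixels are square), "cx", "cy" (the principal point, pixels), "pose" (4x4, takes a point from camera to world coordinates); the wrist camera has in their place "mount" (4x4, takes a point from camera to tool coordinates, whose origin is the TCP and whose axes are the tool frame's). Camera axes: x right, y down, z forward; pixel columns grow to the right and rows downward; lengths in mm; the calibration is good to about 2 mm. A picture is of the moment at which its call begins: read the wrist's pose just before it. calibration takes no time and is no camera call.
- robot.sign_off(): hands the job in, once; it reports no verdict.
The state is a dict: "clock": time; "joint_positions": joint angles; "qd": joint speeds; "joint_efforts": joint torques, N m; "ee_pos": TCP position; "eef_rot": TCP orientation; "contact_force": force on the tool from outside, world axes, zero at the start; "wrist_torque": the same for the moment, N m; "finger_gap": finger opening in mm.
Only numpy, scipy, OpenCV 4.12 (cv2) and the standard library are available. Lean on these libraries where they do the work, as an engineer would, in place of code of your own. Each camera call takes 0.05 s, during which the arm holds its last target. There are 200 camera calls.

### The job

The box rack is to take one more carton. With a fingertip press down the release lever on the rack's sliding jaw and, keeping it pressed, push the jaw back along its bar, away from the cartons, all the way to the end stop; then let go and come clear. Only touch and push: do not pick up or shift the cartons in the rack or anything else on the bench.

Things in the scene. Friction and masses are not known exactly. Their poses are not given: they have to be found in the camera images.
- rack: aluminium box rack fixed to the bench, 420 mm long (x), 150 wide (y); deck top 30 mm above the bench. Origin under its centre at bench height. The jaw is pushed back (opened) towards the rack's +x. A 100 mm high fixed end plate stands at the -x end, a 52 mm high end stop at the +x end; a toothed steel bar lies in the slot along the middle. Cartons stand between end plate and jaw
- jaw (a joint): travel of the black sliding jaw along the rack's +x, m: 0 nearest the cartons, 0.130 hard against the end stop; starts at 0 to 0.04. Captive on the bar. About 3 N moves it while the release is pressed; unpressed, the ratchet blocks it towards +x after at most 13 mm of slack
- release (a joint): angle of the sprung steel release lever on the jaw, rad: 0 at rest, grows as its pad is pressed down, stop at 0.32; from about 0.13 on the jaw is free; springs back when let go. Hinge: across the bar, inside the upright block, 43 mm to the rack's +x of the pad's centre, 42 mm above the bench. Pressing the pad's centre 8 to 11 mm down frees the jaw and takes about 5 N
- pad (a point): centre of the top of the release lever's steel thumb pad: 42 mm along the bar, 46 mm wide, 62 mm above the bench unpressed. It lies in a 54 mm gap, open at both sides, between the jaw's upright plate and upright block, 4 mm from the block; low runners (top 43 mm above the bench) flank it. Travels with the jaw
- push_face (a point): on the upright block's flat face towards the pad (the rack's -x side), mid-width, 85 mm above the bench, 25 mm to the rack's +x of the pad's centre. Block: 28 mm thick, 60 mm wide, top 95 mm above the bench. A fingertip that presses the pad pushes the jaw back by bearing against this face. Travels with the jaw
- jaw_plate (a point): middle of the top edge of the jaw's upright plate (10 mm thick, 110 mm wide, top 100 mm above the bench), which faces the cartons, 34 mm to the rack's -x of the pad's centre. Travels with the jaw
- end_stop (a point): middle of the top edge of the end stop's face that the jaw's runners meet when it is fully back
- carton_a: the yellow carton standing in the rack beside the fixed end plate, 50 x 105 x 75 mm (origin under its centre); loose, 0.25 kg, to be left standing where it is
- carton_b: the lower black carton standing in the rack between the first carton and the jaw, 45 x 95 x 66 mm (origin under its centre); loose, 0.22 kg, to be left standing where it is
- carton_c: the carton that waits on the bench close beside the rack, 48 x 100 x 70 mm (origin under its centre); not to be moved
- flask: conical glass flask on the bench close beside the rack, 74 mm wide, 94 mm high (origin under its centre); not to be moved
- marker: black marker pen lying on the bench, 14 mm thick, 134 mm long (origin under its middle); not to be moved
- mug: white mug, 76 mm wide, 85 mm high (origin under its centre); not to be moved
- beaker: glass beaker, 66 mm wide, 80 mm high (origin under its centre); not to be moved
- camera: black camera, 45 x 100 x 73 mm (origin under its centre); not to be moved
- driver: screwdriver lying on the bench (origin under its middle); not to be moved
Not all that is in view belongs to the job. What is shaped like the carton_b but blue or pink is not meant.

How it is judged:
By the outcome, as a careful person would: the job done as asked, in the order asked, and still so for the second after the job is handed in, with the robot touching nothing.
It also fails if it takes over 35 s, if anything falls off the work surface, if the arm or the gripper's body presses on something with over 40 N, if the wrist force passes 120 N, or if a joint passes its speed limit or range.

## Working session

There is one attempt and no reset: what is moved stays moved. The work goes in short steps, Python scripts to look and compute and a shell command to move; the robot and the scene stay as the last step left them, time stands still between calls to the robot, and variables do not carry over. Pictures are saved under pics/ and viewed, about 8 in all and at most 12, crops included, and the job is handed in when it is done.

```bash
mkdir -p pics
python3 - <<'E'
from bench import robot
import cv2, numpy as np
o=robot.get_obs();print(o['clock'],o['ee_pos'],o['eef_rot'],o['finger_gap'],robot.nose_length,o['contact_force'])
for n in("top","side"):
    cv2.imwrite(f"pics/{n}0.png",cv2.resize(robot.get_image(n)[:,:,::-1],(800,600),interpolation=cv2.INTER_CUBIC))
    print(n,{k:np.round(v,3).tolist() for k,v in robot.calibration(n).items()})
print({k:np.round(v,3).tolist() for k,v in robot.calibration("wrist").items()})
E
```

```text
0.0 [222.28420046 689.61667634 241.41721844] [-0.57120887  0.57191497  0.41590724 -0.41671916] 85.18549516830419 11.0 [-0.32847509  0.49536513 -0.12249472]
top {'fovy': 51.703, 'cx': 248.708, 'cy': 189.079, 'pose': [[-0.019, -0.989, 0.146, 380.732], [-1.0, 0.019, -0.005, 29.511], [0.002, -0.146, -0.989, 1354.301], [0.0, 0.0, 0.0, 1.0]]}
side {'fovy': 50.762, 'cx': 260.825, 'cy': 193.497, 'pose': [[-0.996, -0.057, 0.065, 464.09], [-0.086, 0.721, -0.688, 818.254], [-0.007, -0.691, -0.723, 958.1], [0.0, 0.0, 0.0, 1.0]]}
{'fovy': 68.655, 'cx': 258.317, 'cy': 193.3, 'mount': [[1.0, -0.0, -0.0, 0.207], [0.0, -0.282, 0.959, -131.992], [-0.0, -0.959, -0.282, 72.487], [0.0, 0.0, 0.0, 1.0]]}
```

View pics/top0.png

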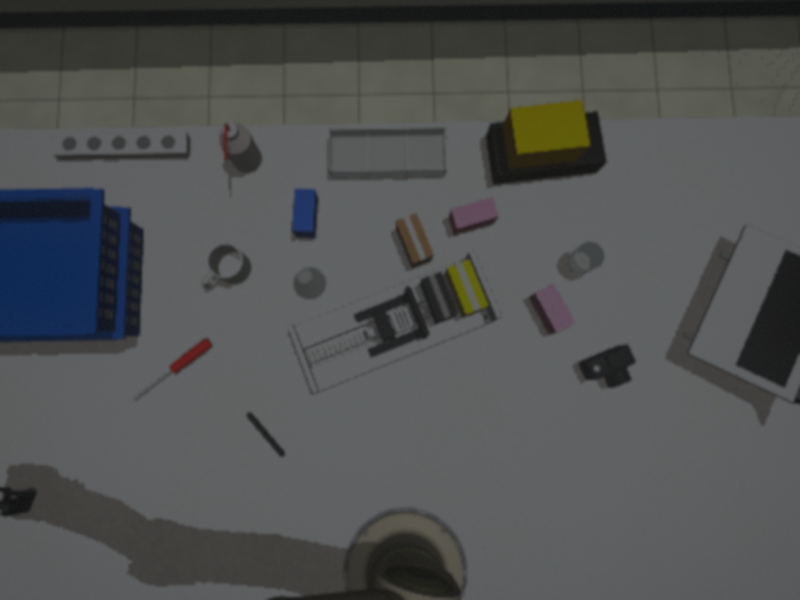

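View pics/side0.png

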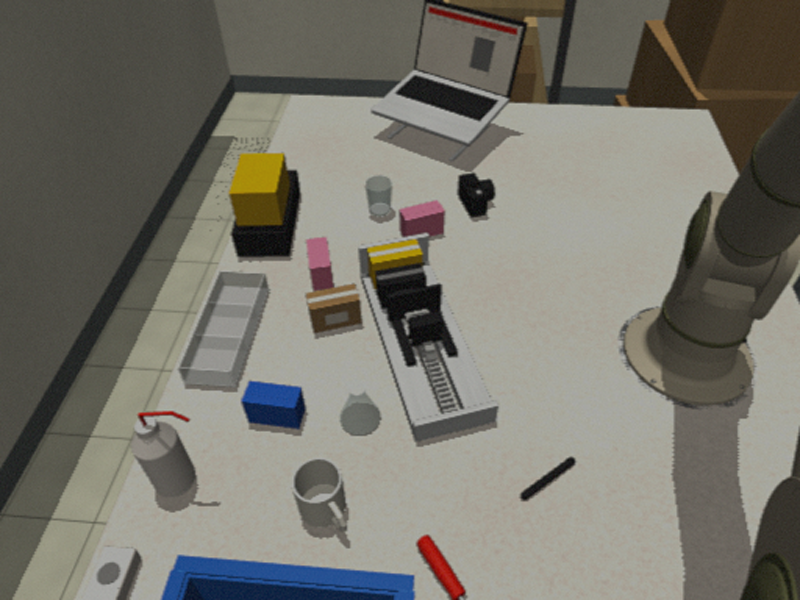

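Top view: the rack runs from about (480,290) at the end plate (yellow and black cartons) down-left to (302,360) at the end stop. The jaw is at (395,320), the flask at (310,282), and the brown carton_c at (413,240). Next I'll enlarge both views.

Run:
```python
import cv2, numpy as np
from bench import robot
t=robot.get_image("top");s=robot.get_image("side")
# top crop cols180-330 rows155-255 ; side crop cols 220-330 rows 145-290
a=cv2.resize(t[160:255,180:325,::-1],None,fx=5.5,fy=5.5,interpolation=cv2.INTER_CUBIC)
a=cv2.convertScaleAbs(a,alpha=1.7,beta=10)
b=cv2.resize(s[145:285,225:325,::-1],None,fx=4.2,fy=4.2,interpolation=cv2.INTER_CUBIC)
b=cv2.convertScaleAbs(b,alpha=1.4,beta=20)
cv2.imwrite("pics/topc.png",a);cv2.imwrite("pics/sidec.png",b);print(a.shape,b.shape)
```

```text
(522, 798, 3) (588, 420, 3)
```

View pics/topc.png

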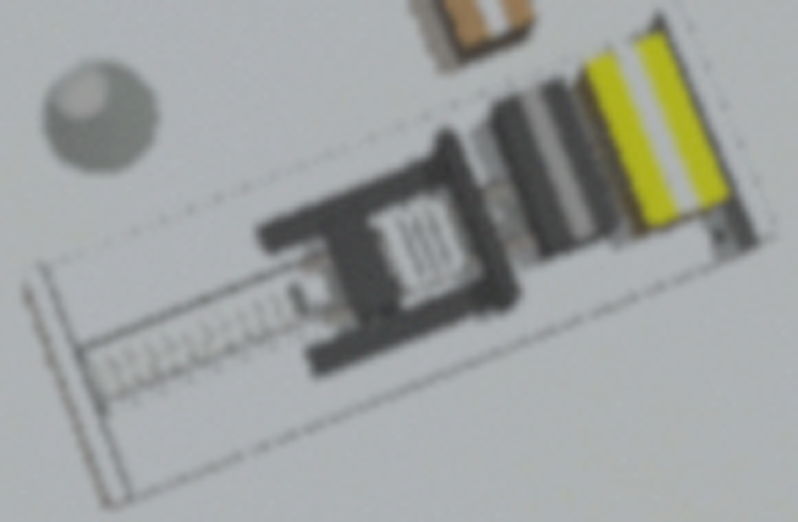

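View pics/sidec.png

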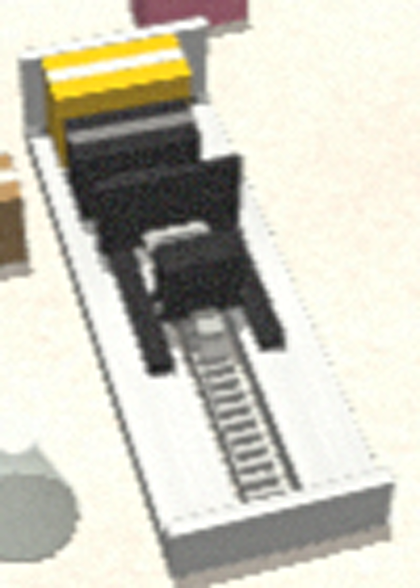

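```bash
cat > h.py <<'E'
import numpy as np
from bench import robot
from scipy.spatial.transform import Rotation as R
def ray(n,u,v,T=None):
    c=robot.calibration(n); f=192/np.tan(np.radians(c['fovy']/2))
    P=np.array(c['pose']) if T is None else T@np.array(c['mount'])
    return P[:3,3],P[:3,:3]@np.array([(u-c['cx'])/f,(v-c['cy'])/f,1])
def atz(r,z): o,d=r; return o+d*(z-o[2])/d[2]
def tri(r1,r2):
    A=np.c_[r1[1],-r2[1]];k=np.linalg.lstsq(A,r2[0]-r1[0],rcond=None)[0]
    p=r1[0]+k[0]*r1[1];q=r2[0]+k[1]*r2[1];return (p+q)/2,np.linalg.norm(p-q)
def obs():
    o=robot.get_obs();w,x,y,z=o['eef_rot'];T=np.eye(4);T[:3,:3]=R.from_quat([x,y,z,w]).as_matrix();T[:3,3]=o['ee_pos'];return o,T
E
python3 - <<'E'
from h import *
np.set_printoptions(precision=1,suppress=True)
t=lambda x,y:ray("top",x/5.5+180-.4,y/5.5+160-.4)
s=lambda x,y:ray("side",x/4.2+225-.4,y/4.2+145-.4)
for n,a,b,z in [("plateMid",(478,218),(171,171),100),("plateL",(447,132),(100,185),100),("stopmid",(85,383),(275,500),52)]:
    print(n,tri(t(*a),s(*b)),atz(t(*a),z),atz(s(*b),z))
f1,f2=atz(t(370,213),95),atz(t(403,300),95);print("face",(f1+f2)/2)
print("pad",atz(t(425,242),62))
A,B=atz(t(45,268),52),atz(t(125,497),52);C=atz(t(50,255),30);
print("stop inner",A,B,(A+B)/2)
pm=atz(t(478,218),100);d=pm-(A+B)/2;d[2]=0;print("L",np.linalg.norm(d),"axis +x yaw",np.degrees(np.arctan2(-d[1],-d[0])))
e=B-A;print("from stop edge",np.degrees(np.arctan2(e[0],-e[1])))
print("edge low",atz(t(125,500),30),atz(t(770,240),30), "flask",atz(t(100,115),50))
o,T=obs();print(T,o['joint_positions'])
E
```

```text
plateMid (array([531. , -33. , 100.7]), np.float64(1.1418589832575545)) [531.7 -33.  100. ] [530.5 -33.6 100. ]
plateL (array([581. , -16.2,  99.8]), np.float64(3.0227389310048)) [582.5 -16.3 100. ] [579.4 -15.7 100. ]
stopmid (array([444.5, 201.7,  45.1]), np.float64(2.191531878275037)) [443.  200.9  52. ] [445.7 206.2  52. ]
face [510.9  20.4  95. ]
pad [522.4  -3.   62. ]
stop inner [512.2 224.9  52. ] [375.5 177.2  52. ] [443.9 201.1  52. ]
L 250.04075693097855 axis +x yaw 110.56316250850877
from stop edge -70.77028784801097
edge low [373.7 179.7  30. ] [ 523.2 -214.6   30. ] flask [604.9 192.2  50. ]
[[  0.3  -0.   -1.  222.4]
 [  1.   -0.    0.3 689.8]
 [ -0.   -1.   -0.  241.7]
 [  0.    0.    0.    1. ]] [-1.3  0.6 -0.   1.6  0.   0.9 -0.1]
```

The pad is near (520,-2) and rack +x has yaw 110.6°. I'll bring the shut fingers in with tool z along rack +x, and work out the approach next.

```bash
cat >> h.py <<'E'
def go(target,yawdeg=20.6):
    o,T=obs();y=np.radians(yawdeg);x=np.array([np.cos(y),np.sin(y),0]);dn=np.array([0,0,-1.])
    Rt=np.c_[x,dn,np.cross(x,dn)]
    print("shift",np.round(T[:3,:3].T@(np.array(target)-T[:3,3]),1),"turn",np.round(R.from_matrix(T[:3,:3].T@Rt).as_rotvec(),3))
    print("now",np.round(o['clock'],2),np.round(o['ee_pos'],1),"F",np.round(o['contact_force'],1))
E
python3 - <<'E'
from h import *
go([520.5,-4,190])
E
```

```text
shift [-568.8   52.3 -496.6] turn [ 0.001  0.899 -0.001]
now 0.2 [222.4 689.8 241.7] F [0.  0.3 0.7]
```

```bash
python3 -m jog '[[[-50,0,-43,0,0.1,0],[-95,0,-83,0,0.2,0],[-142,0,-124,0,0.3,0],[-190,0,-166,0,0.4,0],[-237,0,-207,0,0.5,0],[-284,0,-248,0,0.6,0],[-332,0,-290,0,0.7,0],[-379,0,-331,0,0.8,0]]]' 0 20
python3 - <<'E'
from h import *
go([520.5,-4,190])
E
```

```text
clock: 1.2
ee_pos: [420.4, 228.9, 242.4]
eef_rot: [-0.689, 0.689, 0.16, -0.16]
contact_force: [1.7, -0.2, -0.2]
finger_gap: 0.1
shift [ -12.7   52.5 -253.1] turn [0.001 0.096 0.   ]
now 1.2 [420.4 228.9 242.4] F [ 1.7 -0.2 -0.2]
```

```bash
python3 -m jog '[[[-3,10,-55,0,0.05,0],[-6,20,-110,0,0.096,0],[-9,30,-165,0,0.096,0],[-12,40,-215,0,0.096,0],[-12.7,52,-253,0,0.096,0],[-12.7,52,-253,0,0.096,0],[-12.7,52,-253,0,0.096,0]]]' 0
python3 - <<'E'
from h import *
import cv2
go([520.5,-4,190])
o,T=obs();np.save("T1.npy",T)
cv2.imwrite("pics/w1.png",cv2.convertScaleAbs(cv2.resize(robot.get_image("wrist")[:,:,::-1],(800,600),interpolation=cv2.INTER_CUBIC),alpha=1.3,beta=10))
E
```

```text
clock: 2.08
ee_pos: [520.1, -3.4, 190.5]
eef_rot: [-0.696, 0.696, 0.127, -0.127]
contact_force: [-0.4, 0.2, 0.6]
finger_gap: 0.3
shift [ 0.1  0.5 -0.7] turn [ 0.     0.001 -0.   ]
now 2.08 [520.1  -3.4 190.5] F [-0.4  0.2  0.6]
```

View pics/w1.png

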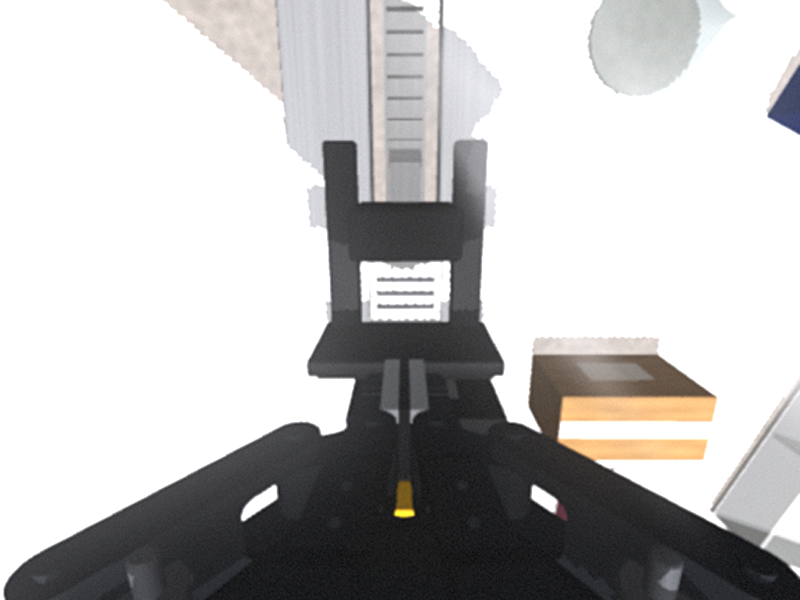

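The wrist view shows the block top at rows 203–259 and the pad around (405,293). The plate's top rear edge is at row 363 and the runner ends at row 142.

Run:
```python
from h import *
T=np.load("T1.npy")
a=np.radians(110.6);u=np.array([np.cos(a),np.sin(a),0]);v=np.array([-u[1],u[0],0])
P0=np.array([520,-2,0])
def m(x,y,z,n):
    p=atz(ray("wrist",x*.64-.2,y*.64-.2,T),z);print(n,np.round(p,1),"u,v rel (520,-2):",np.round([(p-P0)@u,(p-P0)@v],1))
m(406,259,95,"face mid (25)");m(405,293,62,"pad (0)");m(406,363,100,"plate rear edge(-29)")
m(340,142,43,"runnerL end");m(471,142,43,"runnerR end");m(405,203,95,"block rear(53)");m(404,0,35,"bar")
S=np.array([443.9,201.1,0]);print("stop u",(S-P0)@u)
```

```text
face mid (25) [510.3  24.1  95. ] u,v rel (520,-2): [27.9 -0.1]
pad (0) [519.5  -1.7  62. ] u,v rel (520,-2): [0.4 0.4]
plate rear edge(-29) [530.5 -29.2 100. ] u,v rel (520,-2): [-29.2  -0.2]
runnerL end [451.9  67.4  43. ] u,v rel (520,-2): [88.9 39.4]
runnerR end [525.3  95.   43. ] u,v rel (520,-2): [ 88.9 -39.1]
block rear(53) [499.7  50.8  95. ] u,v rel (520,-2): [56.6  0.4]
bar [460.9 152.3  35. ] u,v rel (520,-2): [165.2   1.1]
stop u 216.8888411521833
```

Pad confirmed at (520,-2), with about 125–128 mm of travel to the stop. I'll descend to just above the pad.

```bash
python3 -m jog '[[[0,40,3,0,0,0],[0,80,3,0,0,0],[0,105,3,0,0,0],[0,108,3,0,0,0],[0,108,3,0,0,0]]]' 0; python3 -m jog '[[[0,3,0,0,0,0],[0,5,0,0,0,0],[0,7,0,0,0,0],[0,7,0,0,0,0]]]' 0;python3 -m jog '[[[0,1,0,0,0,0],[0,2,0,0,0,0],[0,2,0,0,0,0]]]' 0
```

```text
clock: 2.75
ee_pos: [519.2, 0.7, 83.3]
eef_rot: [0.696, -0.695, -0.128, 0.127]
contact_force: [0.7, -0.3, 0.6]
finger_gap: 0.1
clock: 3.25
ee_pos: [519.2, 0.7, 76.3]
eef_rot: [0.696, -0.695, -0.128, 0.127]
contact_force: [-0.3, -0.5, -0.8]
finger_gap: 0.2
clock: 3.62
ee_pos: [519.1, 0.7, 74.2]
eef_rot: [0.696, -0.695, -0.127, 0.127]
contact_force: [0.8, -0.9, -0.9]
finger_gap: -0.2
```

Tips are at about 63. I'll press in small steps.

```bash
for i in 1 2 3; do python3 -m jog '[[[0,1,0,0,0,0],[0,2,0,0,0,0],[0,2,0,0,0,0]]]' 0 | grep -E "ee_pos|force"; done
```

```text
ee_pos: [519.1, 0.7, 72.1]
contact_force: [0.4, 0.0, 0.1]
ee_pos: [519.0, 0.7, 70.0]
contact_force: [0.1, -0.6, 0.0]
ee_pos: [519.3, 0.2, 68.2]
contact_force: [0.3, -2.5, 4.9]
```

```bash
for i in 1 2; do python3 -m jog '[[[0,1,0,0,0,0],[0,2,0,0,0,0],[0,2,0,0,0,0]]]' 0 | grep -E "clock|ee_pos|force"; done
```

```text
clock: 5.12
ee_pos: [519.5, -0.2, 66.3]
contact_force: [0.2, -2.2, 6.1]
clock: 5.5
ee_pos: [519.7, -0.8, 64.5]
contact_force: [-0.1, -3.5, 6.8]
```

```bash
python3 -m jog '[[[0,1,0,0,0,0],[0,1,3,0,0,0],[0,1,6,0,0,0],[0,1,8,0,0,0],[0,1,8,0,0,0]]]' 0 | grep -E "clock|ee_pos|force"; python3 -m jog '[[[0,0,2,0,0,0],[0,0,4,0,0,0],[0,0,6,0,0,0],[0,0,6,0,0,0]]]' 0 | grep -E "clock|ee_pos|force"
```

```text
clock: 6.12
ee_pos: [516.9, 6.5, 63.7]
contact_force: [0.2, -3.1, 6.7]
clock: 6.62
ee_pos: [514.9, 11.9, 63.9]
contact_force: [-0.1, -2.4, 7.3]
```

```bash
python3 -m jog '[[[0,0,3,0,0,0],[0,0,6,0,0,0],[0,0,9,0,0,0],[0,0,9,0,0,0]]]' 0 | grep -E "clock|ee_pos|force";  python3 - <<'E'
from h import *
import cv2
s=robot.get_image("side")
cv2.imwrite("pics/s2.png",cv2.convertScaleAbs(cv2.resize(s[150:270,220:340,::-1],None,fx=5,fy=5,interpolation=cv2.INTER_CUBIC),alpha=1.5,beta=25))
E
```

```text
clock: 7.12
ee_pos: [511.7, 20.3, 64.2]
contact_force: [-0.4, -2.0, 5.1]
```

View pics/s2.png

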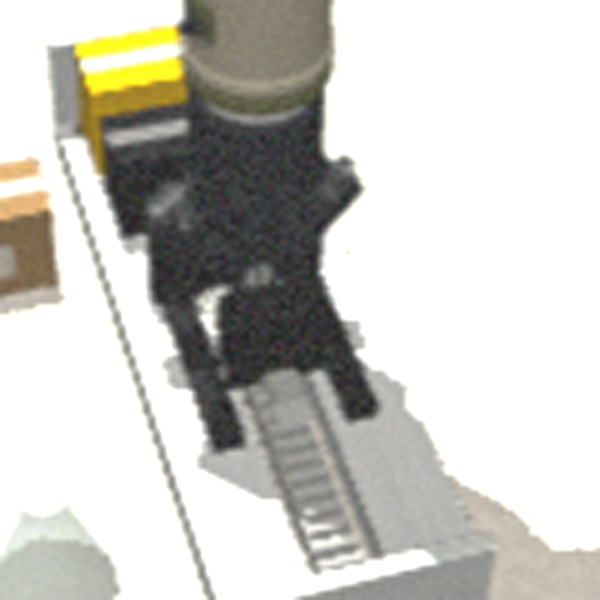

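The runner ends moved from about (289,228) to (292,233) native, so the jaw is moving. I'll press slightly deeper and keep pushing.

```bash
python3 -m jog '[[[0,1.5,0,0,0,0],[0,1.5,4,0,0,0],[0,1.5,8,0,0,0],[0,1.5,12,0,0,0],[0,1.5,15,0,0,0],[0,1.5,15,0,0,0]]]' 0 | grep -E "clock|ee_pos|force"
```

```text
clock: 7.92
ee_pos: [506.4, 34.2, 62.8]
contact_force: [-0.8, -2.7, 6.0]
```

Past the slack with low force, so the jaw is free. Continuing.

```bash
python3 -m jog '[[[0,0.5,6,0,0,0],[0,0.5,13,0,0,0],[0,0.5,20,0,0,0],[0,0.5,27,0,0,0],[0,0.5,34,0,0,0],[0,0.5,40,0,0,0],[0,0.5,45,0,0,0],[0,0.5,45,0,0,0]]]' 0 | grep -E "clock|ee_pos|force";python3 -m jog '[[[0,0.3,6,0,0,0],[0,0.3,12,0,0,0],[0,0.3,18,0,0,0],[0,0.3,24,0,0,0],[0,0.3,29,0,0,0],[0,0.3,33,0,0,0],[0,0.3,35,0,0,0],[0,0.3,35,0,0,0]]]' 0 | grep -E "clock|ee_pos|force"
```

```text
clock: 8.93
ee_pos: [490.3, 76.6, 62.4]
contact_force: [-0.9, -0.4, 6.2]
clock: 9.93
ee_pos: [477.9, 109.4, 62.2]
contact_force: [-0.2, -1.1, 6.4]
```

```bash
python3 -m jog '[[[0,0.3,4,0,0,0],[0,0.3,8,0,0,0],[0,0.3,12,0,0,0],[0,0.3,14,0,0,0],[0,0.3,14,0,0,0]]]' 0 | grep -E "clock|ee_pos|force"; for i in 1 2 3; do python3 -m jog '[[[0,0,2,0,0,0],[0,0,4,0,0,0],[0,0,4,0,0,0]]]' 0 | grep -E "clock|ee_pos|force";done
```

```text
clock: 10.55
ee_pos: [474.8, 118.9, 62.7]
contact_force: [3.6, -16.4, 14.8]
clock: 10.92
ee_pos: [474.6, 119.8, 63.3]
contact_force: [2.4, -12.6, 11.4]
clock: 11.3
ee_pos: [474.5, 120.7, 63.9]
contact_force: [2.4, -13.2, 11.7]
clock: 11.68
ee_pos: [474.3, 121.1, 64.5]
contact_force: [2.1, -14.8, 12.0]
```

Run:
```python
from h import *
import cv2
s=robot.get_image("side");t=robot.get_image("top")
a=cv2.convertScaleAbs(cv2.resize(s[180:290,240:340,::-1],None,fx=4,fy=4,interpolation=cv2.INTER_CUBIC),alpha=1.5,beta=25)
b=cv2.convertScaleAbs(cv2.resize(t[170:280,175:275,::-1],None,fx=4,fy=4,interpolation=cv2.INTER_CUBIC),alpha=2,beta=10)
cv2.imwrite("pics/s3.png",np.hstack([a,b]))
```

```text
(no output)
```

View pics/s3.png

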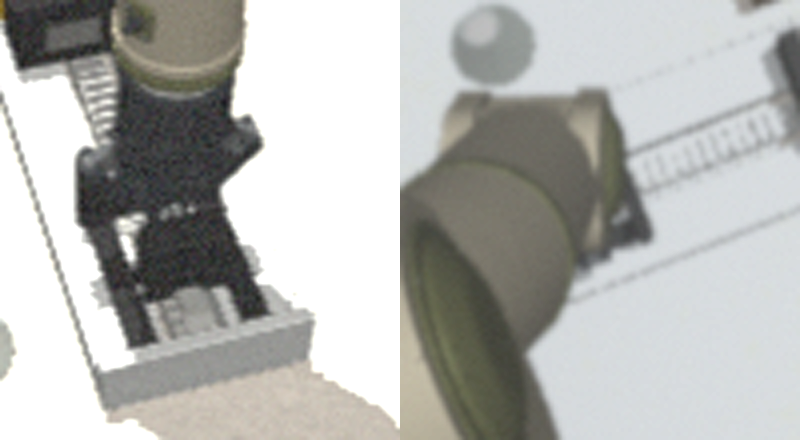

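The side view shows the runner ends at the end stop. To confirm it's hard against the stop, I'll press deeper and push harder.

```bash
python3 -m jog '[[[0,2,0,0,0,0],[0,3,0,0,0,0],[0,3,4,0,0,0],[0,3,7,0,0,0],[0,3,7,0,0,0],[0,3,7,0,0,0]]]' 0 | grep -E "clock|ee_pos|force"; python3 -m jog '[[[0,0.5,3,0,0,0],[0,1,6,0,0,0],[0,1,6,0,0,0]]]' 0 | grep -E "clock|ee_pos|force"
```

```text
clock: 12.52
ee_pos: [474.3, 121.2, 63.0]
contact_force: [2.8, -28.8, 29.1]
clock: 12.9
ee_pos: [474.2, 121.1, 63.2]
contact_force: [3.8, -24.6, 24.1]
```

Blocked firmly at about 27 N with the lever fully pressed, so it is at the end stop. Releasing straight up.

```bash
python3 -m jog '[[[0,-3,2,0,0,0],[0,-6,0,0,0,0],[0,-10,-2,0,0,0],[0,-14,-6,0,0,0],[0,-25,-8,0,0,0],[0,-60,-8,0,0,0],[0,-100,-8,0,0,0],[0,-100,-8,0,0,0]]]' 0 | grep -E "clock|ee_pos|force";  python3 - <<'E'
from h import *
import cv2
o,T=obs();np.save("T2.npy",T)
cv2.imwrite("pics/w2.png",cv2.convertScaleAbs(cv2.resize(robot.get_image("wrist")[:,:,::-1],(800,600),interpolation=cv2.INTER_CUBIC),alpha=.9,beta=0))
E
```

```text
clock: 13.9
ee_pos: [475.4, 116.0, 166.1]
contact_force: [-0.8, 0.5, -0.5]
```

View pics/w2.png

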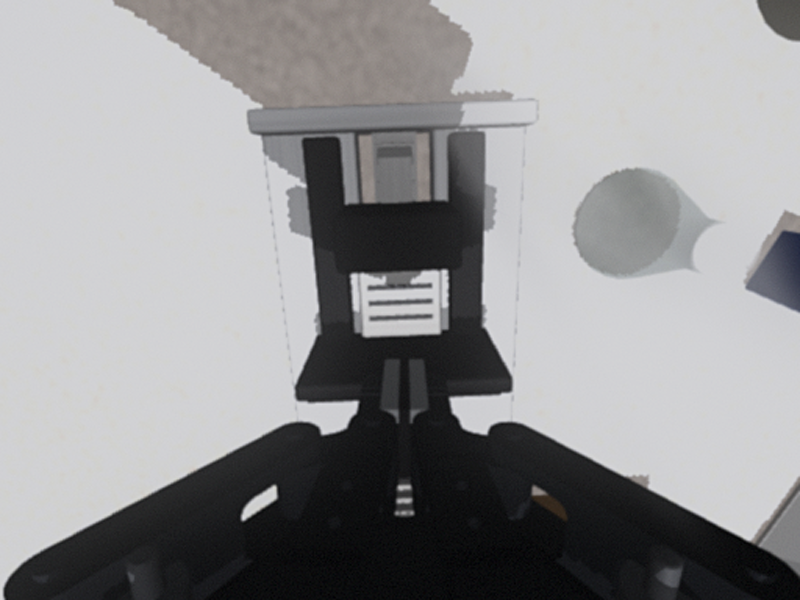

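Run:
```python
from h import *
import cv2
T=np.load("T2.npy")
a=np.radians(110.6);u=np.array([np.cos(a),np.sin(a),0]);P0=np.array([520,-2,0])
for n,x,y,z in[("runL",323,138,43),("runR",467,132,43),("stopL",323,132,52),("stopR",467,127,52),("face",398,269,95),("plate",403,388,100)]:
    p=atz(ray("wrist",x*.64-.2,y*.64-.2,T),z);print(n,round((p-P0)@u,1))
im=cv2.imread("pics/w2.png")[90:220,240:540];cv2.imwrite("pics/w2c.png",cv2.convertScaleAbs(cv2.resize(im,None,fx=2.6,fy=2.6,interpolation=cv2.INTER_CUBIC),alpha=1.5,beta=20))
```

```text
runL 214.6
runR 215.2
stopL 217.0
stopR 217.1
face 153.4
plate 93.4
```

View pics/w2c.png

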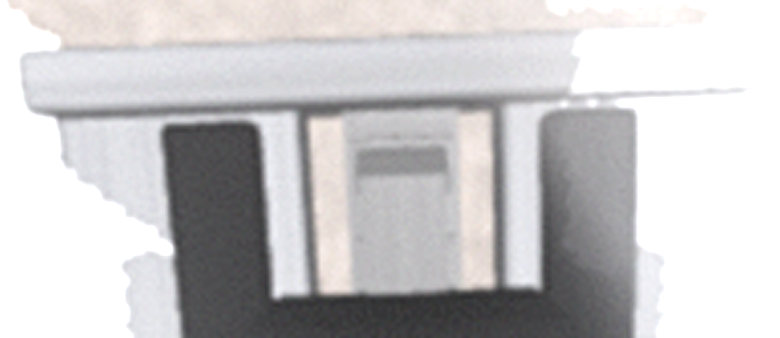

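The strip between runners and stop edge measures about 2 mm, within calibration error. I'll compare with the side view taken while pushing, to see whether the jaw moved back on release.

Run:
```python
from h import *
import cv2
s=robot.get_image("side")
a=cv2.convertScaleAbs(cv2.resize(s[180:290,240:340,::-1],None,fx=4,fy=4,interpolation=cv2.INTER_CUBIC),alpha=1.5,beta=25)
p=cv2.imread("pics/s3.png")[:,:400]
for n,(x0,x1,y0,y1) in {"runL":(95,165,270,345),"runR":(225,275,260,315),"blockbase":(130,245,250,300),"stop(ref)":(105,315,335,395)}.items():
    r=cv2.matchTemplate(a[y0-12:y1+12,x0-12:x1+12],p[y0:y1,x0:x1],cv2.TM_CCOEFF_NORMED);_,m,_,l=cv2.minMaxLoc(r);print(n,round(m,3),l[0]-12,l[1]-12)
print(obs()[0]['clock'])
cv2.imwrite("pics/s4.png",np.hstack([p,a]))
```

```text
runL 0.947 0 0
runR 0.932 0 0
blockbase 0.96 0 1
stop(ref) 0.918 1 -1
14.0
```

View pics/s4.png

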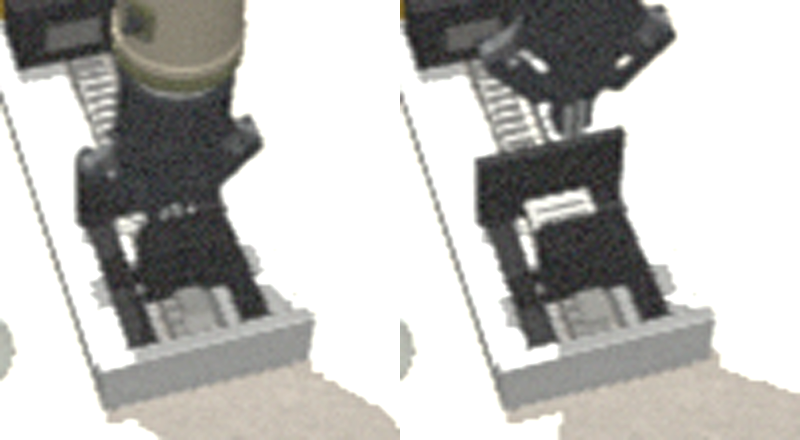

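No rearward slip. There's plenty of time left, so I'll do one confirming press from the pad's centre, deeper this time, to rule out a ratchet block.

```bash
python3 -m jog '[[[0,45,2,0,0,0],[0,85,2,0,0,0],[0,95,2,0,0,0],[0,98,2,0,0,0],[0,101,2,0,0,0],[0,103,2,0,0,0],[0,105,2,0,0,0],[0,105,2,0,0,0]]]' 0 | grep -E "clock|ee_pos|force"; python3 -m jog '[[[0,0.5,2,0,0,0],[0,0.5,4,0,0,0],[0,0.5,6,0,0,0],[0,0.5,9,0,0,0],[0,0.5,12,0,0,0],[0,0.5,12,0,0,0]]]' 0 | grep -E "clock|ee_pos|force"
```

```text
clock: 15.0
ee_pos: [476.0, 113.0, 60.4]
contact_force: [-3.1, -10.3, 26.4]
clock: 15.75
ee_pos: [475.3, 117.7, 61.8]
contact_force: [5.2, -25.9, 28.4]
```

With the lever on its own stop and about 27 N rearward, the jaw didn't yield, so it is hard against the end stop. Releasing and coming clear.

```bash
python3 -m jog '[[[0,-3,1,0,0,0],[0,-6,0,0,0,0],[0,-10,-1,0,0,0],[0,-14,-3,0,0,0],[0,-30,-4,0,0,0],[0,-75,-4,0,0,0],[0,-130,-4,0,0,0],[0,-150,-4,0,0,0]]]' 0 | grep -E "clock|ee_pos|force";  python3 - <<'E'
from h import *
import cv2
o,T=obs();w=robot.get_image("wrist");s=robot.get_image("side")
a=cv2.resize(w[:,:,::-1],(420,315));b=cv2.resize(s[100:290,180:340,::-1],None,fx=2.2,fy=2.2,interpolation=cv2.INTER_CUBIC)
a=cv2.copyMakeBorder(a,0,b.shape[0]-315,0,0,cv2.BORDER_CONSTANT)
cv2.imwrite("pics/f.png",np.hstack([a,b]))
A=cv2.convertScaleAbs(cv2.resize(s[180:290,240:340,::-1],None,fx=4,fy=4,interpolation=cv2.INTER_CUBIC),alpha=1.5,beta=25)
p=cv2.imread("pics/s4.png")[:,400:]
for n,(x0,x1,y0,y1) in {"runL":(95,165,270,345),"runR":(225,275,260,315),"block":(130,245,210,300),"stop":(105,315,335,395)}.items():
    r=cv2.matchTemplate(A[y0-12:y1+12,x0-12:x1+12],p[y0:y1,x0:x1],cv2.TM_CCOEFF_NORMED);_,m,_,l=cv2.minMaxLoc(r);print(n,round(m,3),l[0]-12,l[1]-12)
E
```

```text
clock: 16.75
ee_pos: [472.1, 118.1, 214.4]
contact_force: [1.2, -0.9, -0.5]
runL 0.962 0 0
runR 0.938 0 1
block 0.991 0 0
stop 0.962 -1 0
```

View pics/f.png

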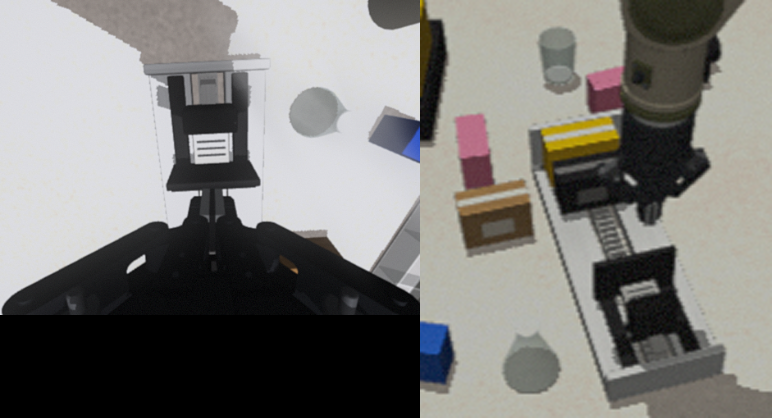

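The jaw is at the end stop and unchanged by the second push. The lever is up, the cartons are standing and the gripper is clear.

```bash
python3 -c "
from bench import robot
print(robot.sign_off())"
```

```text
the job is handed in; nothing more can be done
None
```

The jaw is pushed back to the end stop, and the job was handed in at about 17 s of the 35 s allowed. With the fingers shut, I pressed the release pad and pushed the jaw back about 125 mm with it held down. Then I let go and lifted clear.

**End stop:** the jaw stopped dead at about 27 N. I pressed and pushed a second time, with the lever fully down, and it gave the same result. The side view showed no movement of the jaw after either release, to within about 1 mm.

**Rest of the scene:** in the last pictures the lever is back up, both rack cartons are standing, and carton_c and the flask look unmoved. The other loose items were not checked one by one. The wrist force read near zero once clear, and no reading during the job passed about 40 N.

**One check that disagreed slightly:** the wrist picture put the runner ends about 2 mm short of the stop's top edge. That is within the camera calibration error, and I relied on the force test instead.

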